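# Hook the weighing pail under the hanging scale and tare it

### The job

Get the hanging scale ready for portioning. Take the long drop hook off its rail by the black sleeve, fish up the empty pail by its bail with the hook's lower end (the pail is clean for food, so never touch it with the gripper), and hang the hook by its upper end in the ring under the scale. Slowly ease the weight onto the sprung ring and let go only when the scale carries all of it, so that it neither drops nor bounces; once the pail hangs still, press the round tare button on top of the scale fully down and let it come up again.

Things in the scene. Friction and masses are not known exactly. Their poses are not given: they have to be found in the camera images.
- scale: Hanging scale: 20 mm column bolted to the worktop, white head (154 x 64 x 36 mm, top face 324 mm above the worktop, underside 286) with the ring below. Origin on the worktop straight below the ring, where nothing stands. Its +x points about to the robot's right (yaw varies): column 112 mm from the origin along +x, head's end face 22 mm along -x.
- scale_ring (a joint): How far the scale's sprung ring is pulled down, m: 0 unloaded, at most 0.045. Spring rate 150 N/m (1 N lowers it 6.7 mm), lightly damped, so that a weight let go too early or pushed too low makes it bounce. A careful worker lowers the load at about 0.02 m/s; the ring must never pass 0.06 m/s.
- ring_seat (a point): Middle of the upper surface of the lower bar of the scale's ring, where the hook shall rest: 245 mm above the worktop unloaded; moves with the ring. The ring is of 6 mm round steel, 33 mm inner diameter, and stands in the scale's y-z plane, so that one threads it along the scale's +x. Axes as the scale's.
- tare (a joint): Travel of the tare button, m: 0 up, 0.006 fully down (needs about 5 N there; springs back by itself).
- tare_top (a point): Middle of the top of the round tare button (aluminium, 22 mm diameter) on top of the scale's head, 45 mm from the origin along the scale's +x; it is pressed straight down, top 346 mm above the worktop. Wall cabinets hang over the back of the worktop (x beyond about 0.6 m, from 0.47 m up): keep the arm clear of them.
- rail: Parking rail: wooden foot with two posts and a level 6 mm steel bar along its y axis, 150 mm long between the posts, bar axis 148 mm above the worktop. Origin on the worktop below the middle of the bar; the drop hook hangs at the middle, approached along the rail's +x, which points about to the robot's right. Order from left to right: rail, pail, scale.
- drop_hook: Steel drop hook, 5 mm wire, 130 mm tall, 50 g. Origin: centre of its black sleeve (18 x 13 x 32 mm along x, y, z; pinch it across y). z up. The tips of both ends lie on the +x side: the upper end is bent over and opens down, the lower is a J that opens up. Ring or bar sits close above the sleeve: come tilted about 45 degrees, fingers pointing down and to +x (to the robot's right).
- hook_top (a point): Inside top of the upper hook (the point that rests on the ring or bar), 68 mm above the sleeve centre; the downward tip ends 14 mm below it (lift the hook 18 to 22 mm to clear its bar, then move it to -x), gap inside 16 mm.
- hook_low (a point): Inside bottom of the lower hook (the point that carries the bail), 54 mm below the sleeve centre; its tip ends 17 mm above this point, gap inside 16 mm; between tip and sleeve there is 21 mm of height for the bail to enter.
- pail: Small empty steel pail, 78 mm across the rim, 44 mm high. Origin under its centre, z up, +x about to the robot's right, yaw varies. Its mass is not known in advance (heavy or light sheet, 0.08 to 0.36 kg with its bail).
- bail (a joint): Lean of the pail's bail (wire handle), rad: 0 upright, positive leans to the pail's +x; stops at -0.7 and 0.7. Its hinge runs along the pail's y axis, 38 mm above the pail's underside. The hinge is just stiff enough to hold the bail where it is.
- bail_top (a point): Underside of the middle of the bail (5 mm wire, straight over 20 mm along the pail's y axis), 41.5 mm from the hinge; 79.5 mm above the worktop when the bail is upright.
- olive_jar: Glass olive jar with a metal lid, 63 mm diameter, 110 mm tall, origin under its centre; bystander, stands loose near the scale (like jars stand fixed at the back wall).
- salt_shaker: Salt shaker, 44 mm diameter, 90 mm tall, origin under its centre; bystander, stands loose near the scale (like jars stand fixed at the back wall).
- nutmeg_jar: Spice jar with a dark cap, 44 mm diameter, 105 mm tall, origin under its centre; bystander, stands loose near the scale (like jars stand fixed at the back wall).

How it is judged:
By the outcome, as a careful person would: the job done as asked, in the order asked, and still so for the second after the job is handed in, with the robot touching nothing.
It also fails if it takes over 72 s, if anything falls off the work surface, if the arm or the gripper's body presses on something with over 40 N, if the wrist force passes 120 N, or if a joint passes its speed limit or range.

### The arm

A 7-joint arm with a two-finger parallel gripper is mounted at the origin on a cart in front of the work surface, level with it; the furniture and walls round the work are solid. World frame = base frame: x ahead of the robot, y to its left, z up, the work surface at z = 0. Lengths are in m, angles in rad, forces in N, time in s.
With the tool pointing down it reaches from about 0.4 to 0.875 m from the base axis. Payload 6.5 kg.
Tool frame: the origin (TCP) lies midway between the tips of the shut fingers; the grasp point (between the pads) lies 19 mm behind it; z points along the fingers, y is the line along which they close (so a half turn about z gives the same grasp; the last joint's range is limited). The gripper opens to 88 mm and grips with 3 to 60 N. Pads are 18 mm wide; open, the fingers measure 123 mm over their backs; the gripper's body (75 mm by 187 mm) begins 45 mm behind the grasp point.
Start: joints at [-1.358, 0.536, -0.004, 1.538, 0.003, 1.067, -0.071], TCP at [0.179, 0.625, 0.239] pointing down, gripper open.
Joint ranges: [-2.7, 2.7], [-0.37, 2.16], [-1.27, 1.26], [0.24, 2.4], [-1.31, 4.45], [0.19, 1.91], [-2.76, 2.76]. Speed limits (rad/s): [2.39, 2.39, 3.14, 3.14, 3.14, 3.14, 3.14].

### API

Orientations are given as a rotation vector (axis times angle).
In Python, from plant import * gives the robot as it stands. The module is installed in compiled form; this text tells all that it offers.
- The arm moves only by the tool drive_tool, never from a script. Its argument "rows" is text: rows parted by semicolons, each of 6 numbers parted by spaces: the shift along the tool's x, y, z as a fraction of full scale, then the turn, a rotation vector about the tool's x, y, z as a fraction of full scale. A call has 1 to 8 rows; each row is the pose to reach, as a shift and turn from the pose commanded when the call began, along the tool's axes at that moment, turning the shorter way round; what a row does not reach only later rows make up. Full scale, the value 1, is 0.2 m for a shift and 2 pi rad for a turn. A row lasts 1/8 s, in which the tool goes at most 62.5 mm and 10.7 degrees, less where a joint would pass 70% of its speed; a pose out of reach is approached as far as the arm can. A call with a number of a shift or a turn outside -1 to 1 is refused whole. A call with a gripper value outside its range is refused whole. "claw" is the finger opening in mm, from 0 to 88.1, set as the call begins (left out, the last holds). The fingers move at their own pace and stop on an object; "newtons" is the grip in N (left out, the last holds). Time passes only in rows, so rows that repeat a pose let the fingers close. It gives the time, the measured TCP pose, the force, the opening and the grip force at its end, in the units of the state.
- get_obs(): the state, without advancing time (a new reading comes with each control period).
- camera(name): name is "side" or "top"; returns the picture (384x512x3 uint8, red, green, blue); there is no depth.
- get_calibration(name): a dict with "fx", "fy", "cx", "cy" (pixels), "xyz" and "rotation" of the camera in the world. Camera axes: x right, y down, z forward; pixel columns grow to the right and rows downward; lengths in m; the calibration is good to about 2 mm. A picture is of the moment at which its call begins. get_calibration takes no time and is no camera call.
- job_done(): hands the job in; it is judged then, once.
The state is a dict: "t": time; "joint_positions": joint angles; "qd": joint speeds; "joint_torque": joint torques, N m; "eef_pos": TCP position; "tool_rot": TCP orientation; "wrist_force": force on the tool from outside, world axes, zero at the start; "ft_torque": the same for the moment, N m; "gripper_width": opening from 0.0 (shut) to 1.0 (fully open); "grasp_force": force on a finger pad.
Only numpy, scipy, OpenCV 4.12 (cv2) and the standard library are available. Lean on these libraries where they do the work, as an engineer would, in place of code of your own. Each camera call takes 0.05 s, during which the arm holds its last target. There are 200 camera calls.

## Working session

There is one attempt and no reset: what is moved stays moved. The work goes in short steps, Python scripts to look and compute and a tool call to move; the robot and the scene stay as the last step left them, time stands still between calls to the robot, and variables do not carry over. Pictures are saved under pics/ and viewed, at most 10 in all, crops included, and the job is handed in when it is done.

Besides the shell and the picture viewer there is one more tool, called after "Emit:" by a JSON object that holds its "name" and its "arguments", one argument or row to a line. drive_tool: Moves the arm, as the interface text tells. Shift numbers are shares of 0.2 m and turn numbers shares of 2 pi rad, none past 1 either way. Its arguments: {"type":"object","properties":{"rows":{"type":"string"},"claw":{"type":"number"},"newtons":{"type":"number"}},"required":["rows"]}

```bash
mkdir -p pics
cat > h.py <<'E'
from plant import *
import numpy as np, cv2
from scipy.spatial.transform import Rotation as R
def cal(n):
    c=get_calibration(n); M=np.array(c["rotation"],float)
    if M.shape!=(3,3): M=R.from_rotvec(M).as_matrix() if M.size==3 else R.from_quat(M).as_matrix()
    return c,M,np.array(c["xyz"])
def ray(n,u,v):
    c,M,o=cal(n); d=M@np.array([(u-c["cx"])/c["fx"],(v-c["cy"])/c["fy"],1]); return o,d/np.linalg.norm(d)
def onz(n,u,v,z):
    o,d=ray(n,u,v); return o+d*(z-o[2])/d[2]
def proj(n,p):
    c,M,o=cal(n); q=M.T@(np.array(p)-o); return np.array([c["fx"]*q[0]/q[2]+c["cx"],c["fy"]*q[1]/q[2]+c["cy"]])
def two(a,b):
    o1,d1=ray("side",*a); o2,d2=ray("top",*b)
    s=np.linalg.lstsq(np.c_[d1,-d2],o2-o1,rcond=None)[0]
    p,q=o1+s[0]*d1,o2+s[1]*d2
    return (p+q)/2,np.linalg.norm(p-q)
def snap(n,f=None):
    im=camera(n)
    if f: cv2.imwrite("pics/"+f,cv2.cvtColor(im,cv2.COLOR_RGB2BGR))
    return im
E
python3 - <<'E'
from h import *
np.set_printoptions(precision=4,suppress=True)
for n in("side","top"):
    im=snap(n); 
    cv2.imwrite(f"pics/{n}0.png",cv2.resize(im[:,:,::-1],(800,600),interpolation=cv2.INTER_CUBIC)); cv2.imwrite(f"pics/{n}0raw.png",im[:,:,::-1])
    print(n,get_calibration(n))
print(get_obs())
E
```

```text
side {'fx': 402.1497490197947, 'fy': 402.1497490197947, 'cx': 261.3625952572657, 'cy': 191.8790879991258, 'xyz': array([ 0.0759, -0.0119,  1.1481]), 'rotation': array([-1.9498,  1.9003, -0.4891])}
top {'fx': 487.6962808310453, 'fy': 487.6962808310453, 'cx': 256.6506481632594, 'cy': 187.66533380983745, 'xyz': array([0.3134, 0.0136, 1.409 ]), 'rotation': array([-2.0771,  2.1291, -0.2333])}
{'t': 0.1, 'joint_positions': array([-1.3582,  0.5371, -0.0044,  1.5388,  0.0026,  1.0673, -0.0712]), 'qd': array([ 0.001 , -0.0027,  0.002 , -0.0038,  0.0008,  0.0022, -0.0006]), 'joint_torque': array([  0.0033, -57.2082,   0.9946, -25.2231,  -0.056 ,   0.0135,
         0.    ]), 'eef_pos': array([0.1787, 0.6244, 0.2379]), 'tool_rot': array([-0.4364, -3.111 ,  0.0025]), 'wrist_force': array([-0.7349, -1.0847, -0.6275]), 'ft_torque': array([0.0093, 0.0288, 0.0088]), 'grasp_force': 0.0, 'gripper_width': 0.9991821018882956}
```

View pics/side0.png

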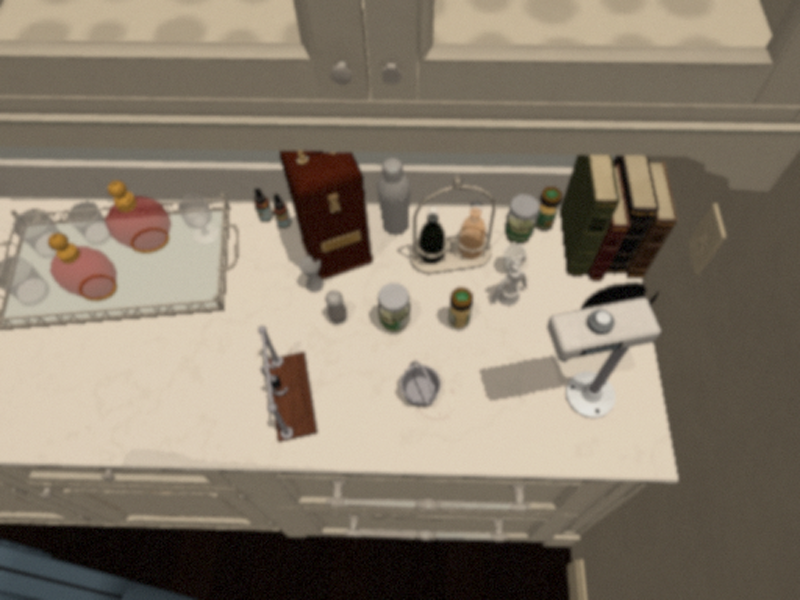

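View pics/top0.png

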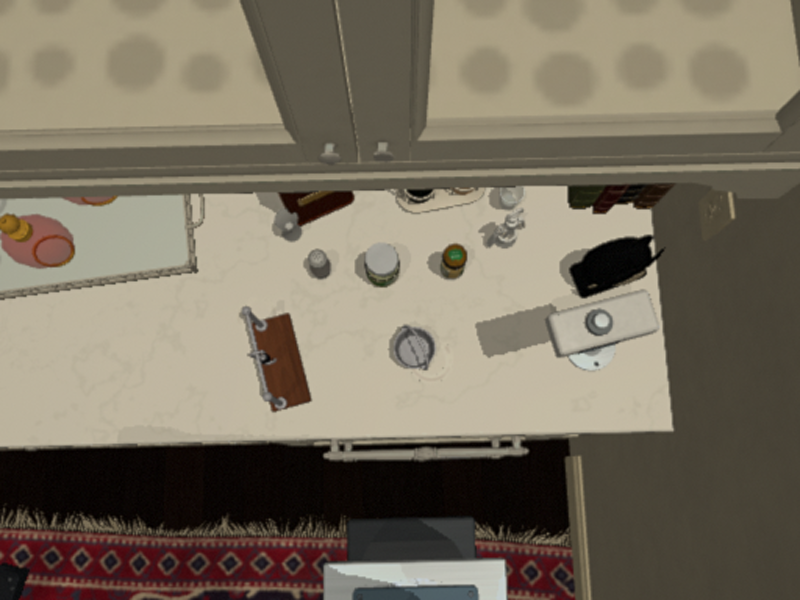

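Run:
```python
from h import *
t=cv2.imread("pics/top0raw.png"); s=cv2.imread("pics/side0raw.png")
def c(im,u,v): return cv2.resize(im[v:v+75,u:u+100],(400,300),interpolation=cv2.INTER_CUBIC)
o=np.vstack([np.hstack([c(t,130,192),c(t,225,190)]),np.hstack([c(t,340,175),c(s,140,205)])])
cv2.imwrite("pics/tiles0.png",o)
```

```text
(no output)
```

View pics/tiles0.png

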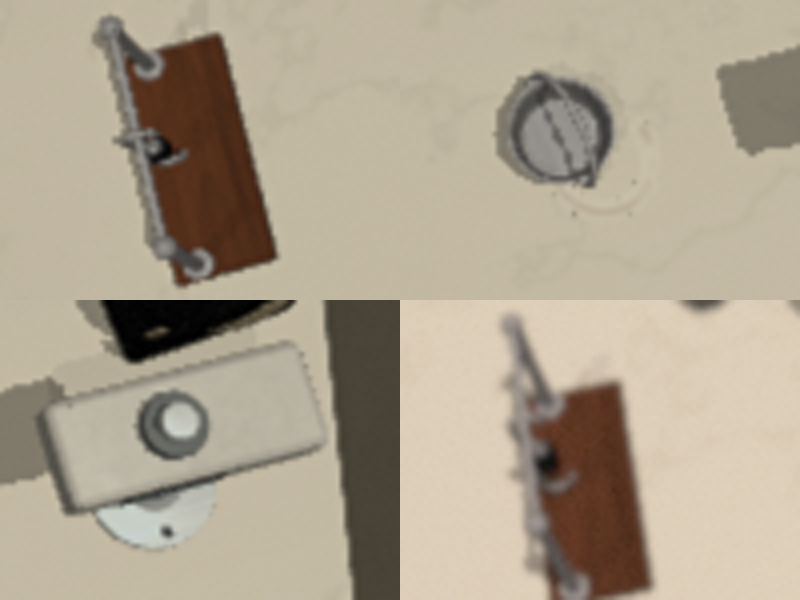

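```bash
python3 - <<'E'
from h import *
np.set_printoptions(precision=4,suppress=True)
T=lambda u,v,ou,ov:(ou+u/4-.4,ov+v/4-.4)
a=onz("top",*T(107,25,130,192),.148); b=onz("top",*T(165,245,130,192),.148)
print("bar",a,b,np.linalg.norm(a-b),(a+b)/2)
d=a-b; print("rail yaw",np.arctan2(-d[0],d[1]))
sl=T(160,147,130,192); print("sleeve top",onz("top",*sl,.148-.052))
sd=(140+143/4,205+160/4); print("two sleeve",two(sd,sl))
p=onz("top",*T(162,130,225,190),.044); print("rim c",p, onz("top",*T(112,130,225,190),.044)-onz("top",*T(212,130,225,190),.044))
e=onz("top",*T(140,78,225,190),.038); f=onz("top",*T(188,182,225,190),.038)
print("hinge",e,f,np.linalg.norm(e-f),(e+f)/2,"yaw",np.arctan2(-(e-f)[0],(e-f)[1]))
C=[onz("top",*T(u,v-300,340,175),.324) for u,v in[(42,412),(292,343),(325,440),(70,512)]]
print("head",*C)
for i in range(4): dd=C[(i+1)%4]-C[i]; print(np.linalg.norm(dd),np.arctan2(dd[1],dd[0]))
tt=onz("top",*T(180,120,340,175),.346); print("tare",tt, "headmid",np.mean(C,0))
E
python3 - <<'E'
import sys; sys.path.insert(0,'.')
E
```

```text
bar [0.5776 0.2772 0.148 ] [0.432  0.2368 0.148 ] 0.1510731982877502 [0.5048 0.257  0.148 ]
rail yaw -1.300060669841739
sleeve top [0.5031 0.2504 0.096 ]
two sleeve (array([0.5068, 0.2576, 0.067 ]), np.float64(0.003959303208341965))
rim c [ 0.5217 -0.0098  0.044 ] [0.0018 0.0706 0.    ]
hinge [0.5604 0.0047 0.038 ] [ 0.4852 -0.0272  0.038 ] 0.0817341038353558 [ 0.5228 -0.0112  0.038 ] yaw -1.1695979073391147
head [ 0.5187 -0.1986  0.324 ] [ 0.5551 -0.3436  0.324 ] [ 0.4987 -0.3568  0.324 ] [ 0.4614 -0.2104  0.324 ]
0.14952346993413443 -1.3247182476839432
0.05800446381409121 -2.910966520045573
0.15107684054797618 1.819754766215762
0.058483992095595426 0.20419129524875304
tare [ 0.5081 -0.2703  0.346 ] headmid [ 0.5085 -0.2773  0.324 ]
```

```bash
cat >> h.py <<'E'
np.set_printoptions(precision=4,suppress=True)
def orient(yaw,tilt,s):
    xh=np.array([np.cos(yaw),np.sin(yaw),0]);yh=np.array([-xh[1],xh[0],0])
    z=np.sin(tilt)*xh-np.cos(tilt)*np.array([0,0,1]); y=s*yh
    return np.c_[np.cross(y,z),y,z]
def rows(p,M,base=None):
    o=get_obs() if base is None else base
    B=R.from_rotvec(o["tool_rot"]).as_matrix()
    d=B.T@(np.array(p)-o["eef_pos"]); w=R.from_matrix(B.T@M).as_rotvec()
    return np.r_[d/.2,w/(2*np.pi)], "mm",round(np.linalg.norm(d)*1e3,1),"deg",round(np.degrees(np.linalg.norm(w)),1)
E
python3 - <<'E'
from h import *
o=get_obs(); print(R.from_rotvec(o["tool_rot"]).as_matrix())
sl=np.array([.505,.257,.083])
for s in(1,-1):
    M=orient(-1.30,np.radians(50),s); print(s,rows(sl+(.016-.09)*M[:,2],M), sl-.074*M[:,2])
P=np.array([.522,-.0105,0]);yaw=-1.17
xh=np.array([np.cos(yaw),np.sin(yaw),0]);yh=np.array([-xh[1],xh[0],0])
for l in(-.7,-.4,0,.4,.7):
    c=P+xh*.044*np.sin(l)+[0,0,.038+.044*np.cos(l)]
    print(l,[(np.round((proj("top",c+k*yh)-[225,190])*4+[400,0])) for k in(.01,0,-.01)],np.round(proj("side",c)*1.5625))
E
```

```text
[[-0.9614  0.2751 -0.0003]
 [ 0.2751  0.9614 -0.0016]
 [-0.0001 -0.0016 -1.    ]]
1 (array([-1.9257, -1.0745,  0.5387,  0.0705, -0.1262,  0.1518]), 'mm', np.float64(454.0), 'deg', np.float64(75.5)) [0.4898 0.3116 0.1306]
-1 (array([-1.9257, -1.0745,  0.5387,  0.1454,  0.0813, -0.3122]), 'mm', np.float64(454.0), 'deg', np.float64(127.4)) [0.4898 0.3116 0.1306]
-0.7 [array([519., 126.]), array([525., 139.]), array([531., 152.])] [407. 383.]
-0.4 [array([533., 117.]), array([539., 131.]), array([545., 144.])] [412. 379.]
0 [array([556., 106.]), array([562., 120.]), array([568., 133.])] [421. 375.]
0.4 [array([579.,  97.]), array([585., 110.]), array([591., 123.])] [430. 373.]
0.7 [array([593.,  92.]), array([599., 105.]), array([605., 118.])] [435. 372.]
```

Run:
```python
from h import *
M=orient(-1.30,np.radians(50),1)
print(rows([.33,.49,.27],M))
```

```text
(array([-0.912 , -0.438 , -0.1596,  0.0705, -0.1262,  0.1518]), 'mm', np.float64(204.9), 'deg', np.float64(75.5))
```

Emit:
{"name": "drive_tool", "arguments": {
  "rows": "-0.91 -0.44 -0.16 0.0705 -0.126 0.152;-0.91 -0.44 -0.16 0.0705 -0.126 0.152;-0.91 -0.44 -0.16 0.0705 -0.126 0.152;-0.91 -0.44 -0.16 0.0705 -0.126 0.152;-0.91 -0.44 -0.16 0.0705 -0.126 0.152;-0.91 -0.44 -0.16 0.0705 -0.126 0.152;-0.91 -0.44 -0.16 0.0705 -0.126 0.152;-0.91 -0.44 -0.16 0.0705 -0.126 0.152",
  "claw": 50,
  "newtons": 25
}}

```text
t: 1.1
eef_pos: [0.329, 0.4904, 0.2675]
tool_rot: [1.428, 1.881, -0.669]
wrist_force: [0.7, -0.3, 0.1]
gripper_width: 0.565
grasp_force: 0.0
```

Run:
```python
from h import *
M=orient(-1.30,np.radians(50),1)
sl=np.array([.505,.257,.083])
print(get_obs()["joint_positions"],rows([.33,.49,.27],M),rows(sl-.074*M[:,2],M))
```

```text
[-1.5041  0.8863  0.4176  1.2099  0.2226  1.784  -0.8718] (array([-0.0116,  0.0043, -0.0055, -0.0001,  0.0003,  0.0003]), 'mm', np.float64(2.7), 'deg', np.float64(0.1)) (array([-0.1661,  0.5363,  1.2646, -0.0001,  0.0003,  0.0003]), 'mm', np.float64(276.7), 'deg', np.float64(0.1))
```

Emit:
{"name": "drive_tool", "arguments": {
  "rows": "-0.1 0.32 0.76 0 0 0;-0.1 0.32 0.76 0 0 0;-0.1 0.32 0.76 0 0 0;-0.1 0.32 0.76 0 0 0"
}}

```text
t: 1.6
eef_pos: [0.4274, 0.3789, 0.1884]
tool_rot: [1.436, 1.88, -0.669]
wrist_force: [0.1, 1.0, 1.0]
gripper_width: 0.564
grasp_force: 0.0
```

Emit:
{"name": "drive_tool", "arguments": {
  "rows": "-0.066 0.216 0.5 0 0 0;-0.066 0.216 0.5 0 0 0;-0.066 0.216 0.5 0 0 0"
}}

```text
t: 1.98
eef_pos: [0.4911, 0.3095, 0.1341]
tool_rot: [1.435, 1.88, -0.668]
wrist_force: [-0.0, 0.6, -0.0]
gripper_width: 0.568
grasp_force: 0.0
```

Run:
```python
from h import *
M=orient(-1.30,np.radians(50),1)
sl=np.array([.505,.257,.083])
print(get_obs()["joint_positions"],rows(sl-.074*M[:,2],M),rows(sl+.016*M[:,2],M))
t=snap("top");s=snap("side")
c=lambda im,u,v: cv2.resize(im[v:v+75,u:u+100,::-1],(400,300),interpolation=cv2.INTER_CUBIC)
cv2.imwrite("pics/t1.png",np.vstack([np.hstack([c(t,115,180),c(t,225,190)]),np.hstack([c(s,140,205),c(s,225,205)])]))
```

```text
[-1.2652  0.9348  0.4566  1.5267  0.3294  1.3027 -0.7911] (array([ 0.021 , -0.0034,  0.0021, -0.0005, -0.0003, -0.0004]), 'mm', np.float64(4.3), 'deg', np.float64(0.2)) (array([ 0.0203, -0.0021,  0.4521, -0.0005, -0.0003, -0.0004]), 'mm', np.float64(90.5), 'deg', np.float64(0.2))
```

View pics/t1.png

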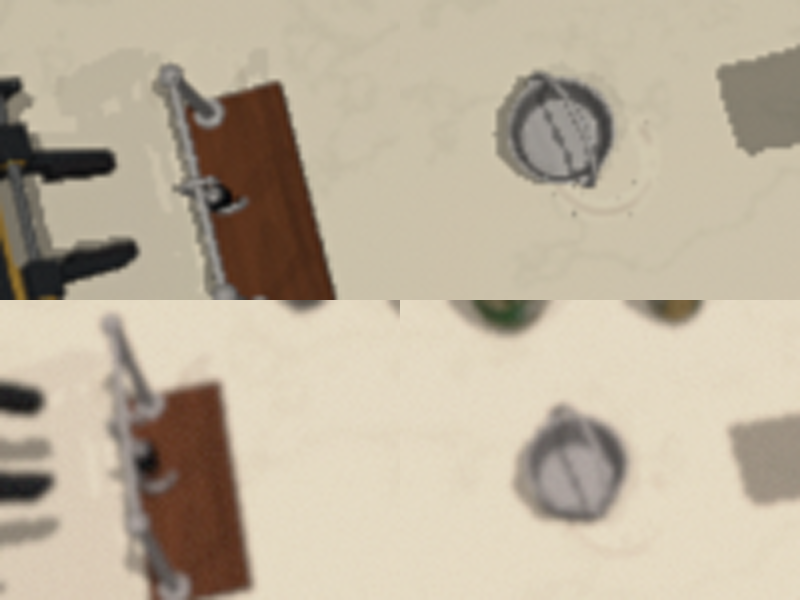

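Run:
```python
from h import *
T=lambda u,v:(115+u/4-.4,180+v/4-.4)
o=get_obs();B=R.from_rotvec(o["tool_rot"]).as_matrix()
for s in(.5,-.5): print([np.round((proj("top",o["eef_pos"]+B[:,1]*s*.05)-[115,180])*4)])
print("cross",onz("top",*T(192,188),.154),"sleeve",onz("top",*T(218,196),.095))
print("bar",onz("top",*T(170,75),.148))
sl=[.5045,.2545,.083]
for dx in(0,): print(np.round((proj("top",sl)-[115,180])*4),np.round((proj("top",np.array(sl)+[0,0,.071])-[115,180])*4), np.round((proj("side",sl)-[140,205])*4))
```

```text
[array([102., 172.])]
[array([120., 244.])]
cross [0.4998 0.2582 0.154 ] sleeve [0.5026 0.2519 0.095 ]
bar [0.5762 0.2752 0.148 ]
[216. 194.] [196. 179.] [145. 154.]
```

Run:
```python
from h import *
M=orient(-1.30,np.radians(50),1)
print(rows(np.array([.502,.255,.083])+.016*M[:,2],M))
```

```text
(array([ 0.0006, -0.0206,  0.4755,  0.0002, -0.0009, -0.    ]), 'mm', np.float64(95.2), 'deg', np.float64(0.3))
```

Emit:
{"name": "drive_tool", "arguments": {
  "rows": "0 -0.02 0.12 0 0 0;0 -0.02 0.24 0 0 0;0 -0.02 0.34 0 0 0;0 -0.02 0.42 0 0 0;0 -0.02 0.475 0 0 0;0 -0.02 0.475 0 0 0"
}}

```text
t: 2.82
eef_pos: [0.5056, 0.2415, 0.0724]
tool_rot: [1.433, 1.882, -0.665]
wrist_force: [0.3, 0.6, 0.2]
gripper_width: 0.567
grasp_force: 0.0
```

Emit:
{"name": "drive_tool", "arguments": {
  "rows": "0 0 0 0 0 0;0 0 0 0 0 0;0 0 0 0 0 0;0 0 0 0 0 0",
  "claw": 5,
  "newtons": 25
}}

```text
t: 3.32
eef_pos: [0.5057, 0.2416, 0.0726]
tool_rot: [1.433, 1.882, -0.665]
wrist_force: [-0.8, 0.1, 0.5]
gripper_width: 0.141
grasp_force: 25.0
```

Run:
```python
from h import *
M=orient(-1.30,np.radians(50),1)
print(get_obs(),rows(np.array([.502,.255,.083])+.016*M[:,2],M))
t=snap("top");s=snap("side")
c=lambda im,u,v: cv2.resize(im[v:v+75,u:u+100,::-1],(400,300),interpolation=cv2.INTER_CUBIC)
d=lambda im,u,v: cv2.resize(im[v:v+37,u:u+50,::-1],(400,300),interpolation=cv2.INTER_CUBIC)
cv2.imwrite("pics/t2.png",np.vstack([np.hstack([c(t,115,180),d(t,242,203)]),np.hstack([c(s,140,205),d(s,245,228)])]))
```

```text
{'t': 3.325, 'joint_positions': array([-1.2123,  0.9851,  0.4623,  1.6488,  0.3594,  1.1122, -0.8216]), 'qd': array([ 0.001 , -0.0005, -0.0005,  0.0039,  0.0054, -0.0061, -0.0013]), 'joint_torque': array([ -0.0789, -61.3708,  13.7621, -12.3905,   1.9267,   2.2526,
         0.0122]), 'eef_pos': array([0.5057, 0.2416, 0.0726]), 'tool_rot': array([ 1.4327,  1.8821, -0.6646]), 'wrist_force': array([-0.7951,  0.062 ,  0.5469]), 'ft_torque': array([0.6464, 0.2658, 0.0117]), 'grasp_force': 25.008444101549685, 'gripper_width': 0.141356026462986} (array([ 0.0046,  0.    , -0.0067,  0.    , -0.0004, -0.0002]), 'mm', np.float64(1.6), 'deg', np.float64(0.2))
```

View pics/t2.png

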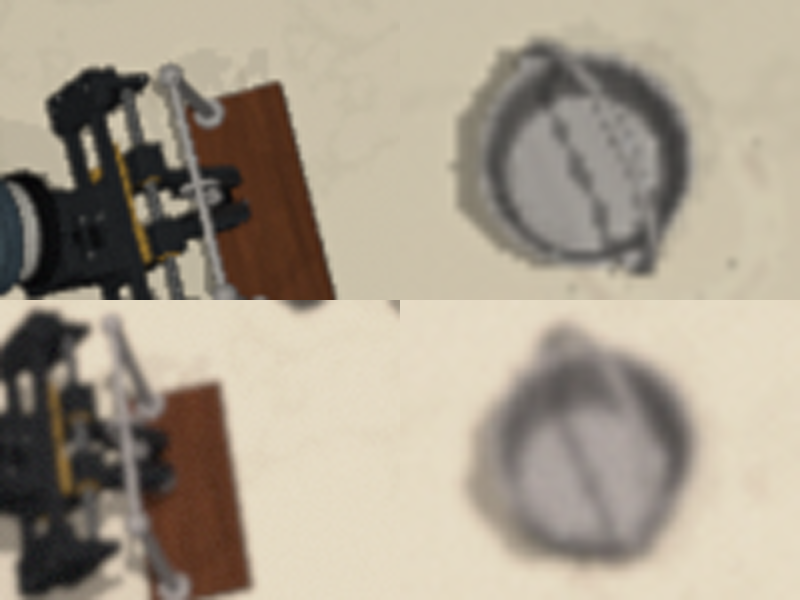

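Emit:
{"name": "drive_tool", "arguments": {
  "rows": "-0.02 0 -0.016 0 0 0;-0.04 0 -0.032 0 0 0;-0.06 0 -0.048 0 0 0;-0.077 0 -0.064 0 0 0;-0.077 0 -0.064 0 0 0;-0.02 0 -0.13 0 0 0;0.05 0 -0.21 0 0 0;0.084 0 -0.256 0 0 0"
}}

```text
t: 4.42
eef_pos: [0.4914, 0.2926, 0.092]
tool_rot: [1.431, 1.885, -0.663]
wrist_force: [0.0, -0.3, -0.8]
gripper_width: 0.143
grasp_force: 25.0
```

Emit:
{"name": "drive_tool", "arguments": {
  "rows": "0 0 0 0 0 0;-0.2 0 -0.16 0 0 0;-0.38 0 -0.32 0 0 0;-0.38 0 -0.32 0 0 0"
}}

```text
t: 4.92
eef_pos: [0.4941, 0.2897, 0.1954]
tool_rot: [1.437, 1.88, -0.658]
wrist_force: [0.0, -0.3, -0.8]
gripper_width: 0.146
grasp_force: 25.0
```

Run:
```python
from h import *
o=get_obs();print(o["joint_positions"],o["gripper_width"],o["wrist_force"])
P=np.array([.522,-.0105]);
print(two((272.4,239.8),(268.9,221.2)))
M=orient(-1.17,np.radians(50),1)
xh=np.array([np.cos(-1.17),np.sin(-1.17),0])
sl=np.array([.5255,-.0186,0])-xh*.06+[0,0,.16]
print(sl,rows(sl+.016*M[:,2],M))
```

```text
[-1.2722  0.8276  0.4874  1.5681  0.3625  1.3404 -0.7488] 0.14568491691275043 [ 0.0162 -0.272  -0.7705]
(array([ 0.5153, -0.0188,  0.1003]), np.float64(0.0007394412511490298))
[0.5021 0.0366 0.16  ] (array([-0.662 , -0.2903,  1.1315, -0.0155, -0.0007, -0.0144]), 'mm', np.float64(268.5), 'deg', np.float64(7.6))
```

Run:
```python
from h import *
print(onz("top",268.9,221.2,.081))
M=orient(-1.17,np.radians(50),1)
for sl in([.495,.28,.25],[.50,.15,.25]):
  print(rows(np.array(sl)+.016*M[:,2],M))
```

```text
[ 0.5183 -0.0197  0.081 ]
(array([-0.2391,  0.001 , -0.0604, -0.0155, -0.0007, -0.0144]), 'mm', np.float64(49.3), 'deg', np.float64(7.6))
(array([-0.6494, -0.1473,  0.4221, -0.0155, -0.0007, -0.0144]), 'mm', np.float64(157.7), 'deg', np.float64(7.6))
```

Emit:
{"name": "drive_tool", "arguments": {
  "rows": "-0.24 0 -0.06 -0.0155 0 -0.0144;-0.24 0 -0.06 -0.0155 0 -0.0144;-0.35 -0.04 0.06 -0.0155 0 -0.0144;-0.45 -0.075 0.18 -0.0155 0 -0.0144;-0.55 -0.11 0.3 -0.0155 0 -0.0144;-0.65 -0.147 0.42 -0.0155 0 -0.0144;-0.65 -0.147 0.42 -0.0155 0 -0.0144"
}}

```text
t: 5.8
eef_pos: [0.5025, 0.1359, 0.2366]
tool_rot: [1.297, 1.958, -0.613]
wrist_force: [0.2, 0.6, -0.2]
gripper_width: 0.144
grasp_force: 25.0
```

Run:
```python
from h import *
M=orient(-1.17,np.radians(50),1)
for sl in([.4995,.0295,.165],):
  print(rows(np.array(sl)+.016*M[:,2],M))
```

```text
(array([-0.037 , -0.2166,  0.6823, -0.0012, -0.0002,  0.0005]), 'mm', np.float64(143.4), 'deg', np.float64(0.5))
```

Emit:
{"name": "drive_tool", "arguments": {
  "rows": "-0.01 -0.06 0.2 0 0 0;-0.02 -0.12 0.4 0 0 0;-0.03 -0.18 0.57 0 0 0;-0.037 -0.217 0.682 0 0 0;-0.037 -0.217 0.682 0 0 0"
}}

```text
t: 6.42
eef_pos: [0.5051, 0.0208, 0.1542]
tool_rot: [1.293, 1.96, -0.611]
wrist_force: [-0.3, -0.2, -0.1]
gripper_width: 0.144
grasp_force: 25.0
```

Run:
```python
from h import *
o=get_obs(); print(o["eef_pos"],o["wrist_force"],o["joint_positions"])
t=snap("top");s=snap("side")
d=lambda im,u,v: cv2.resize(im[v:v+75,u:u+100,::-1],(800,600),interpolation=cv2.INTER_CUBIC)
cv2.imwrite("pics/t3.png",np.vstack([d(t,205,185)[0:300+100],d(s,205,205)[100:400]])[:700])
im=np.vstack([d(t,205,192)[0:300],d(s,210,215)[0:300]]); cv2.imwrite("pics/t3.png",im)
B=R.from_rotvec(o["tool_rot"]).as_matrix(); sl=o["eef_pos"]-.016*B[:,2]
for n,q in(("sleeve",0),("top",.068),("low",-.054)):
  p=sl+[0,0,q]; print(n,p,(proj("top",p)-[205,192])*8,(proj("side",p)-[210,215])*8+[0,300])
```

```text
[0.5051 0.0208 0.1542] [-0.2798 -0.235  -0.1125] [-1.132   0.6979  0.6217  2.1207  0.7106  0.7594 -0.7925]
sleeve [0.5004 0.0321 0.1645] [357.2668 252.8987] [348.3425 461.2471]
top [0.5004 0.0321 0.2325] [353.2366 219.7431] [342.2175 374.4754]
low [0.5004 0.0321 0.1105] [360.1759 276.8321] [352.7426 523.5816]
```

View pics/t3.png

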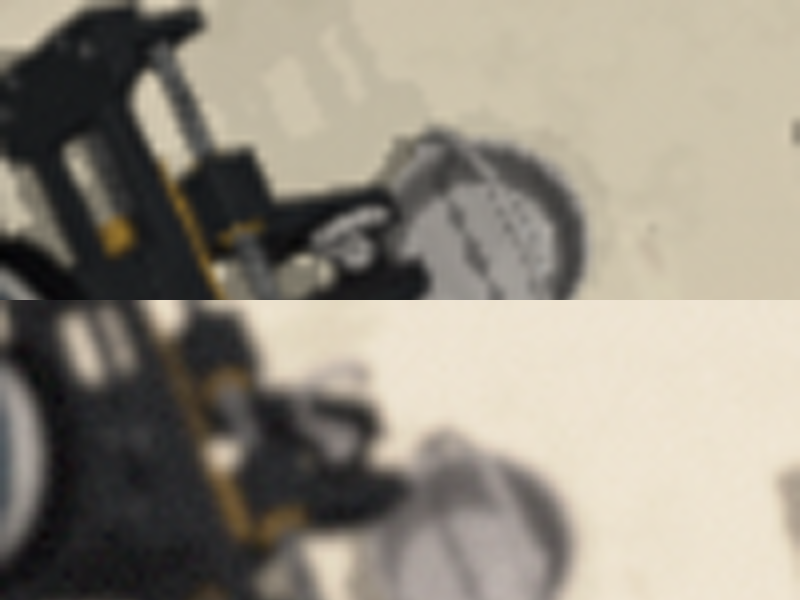

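Emit:
{"name": "drive_tool", "arguments": {
  "rows": "0.05 0.004 0.042 0 0 0;0.1 0.008 0.084 0 0 0;0.15 0.012 0.126 0 0 0;0.185 0.0165 0.156 0 0 0;0.201 0.0165 0.169 0 0 0;0.201 0.0165 0.169 0 0 0"
}}

```text
t: 7.28
eef_pos: [0.5084, 0.0226, 0.1025]
tool_rot: [1.293, 1.961, -0.608]
wrist_force: [-0.8, -0.1, 0.2]
gripper_width: 0.146
grasp_force: 25.0
```

Emit:
{"name": "drive_tool", "arguments": {
  "rows": "-0.025 0 0.03 0 0 0;-0.05 0 0.06 0 0 0;-0.075 0 0.09 0 0 0;-0.1 0 0.12 0 0 0;-0.125 0 0.15 0 0 0;-0.145 0 0.175 0 0 0;-0.166 0 0.198 0 0 0;-0.186 0 0.222 0 0 0"
}}

```text
t: 8.28
eef_pos: [0.5314, -0.0308, 0.1024]
tool_rot: [1.293, 1.961, -0.607]
wrist_force: [0.2, -0.2, -0.9]
gripper_width: 0.142
grasp_force: 25.0
```

Run:
```python
from h import *
o=get_obs(); print(o["eef_pos"],o["wrist_force"],o["ft_torque"],o["gripper_width"])
t=snap("top");s=snap("side")
d=lambda im,u,v: cv2.resize(im[v:v+75,u:u+100,::-1],(800,600),interpolation=cv2.INTER_CUBIC)
im=np.vstack([d(t,225,192)[0:300+60],d(s,225,215)[60:300]]); cv2.imwrite("pics/t4.png",im)
B=R.from_rotvec(o["tool_rot"]).as_matrix(); sl=o["eef_pos"]-.016*B[:,2]
for n,q in(("sleeve",0),("top",.068),("low",-.054)):
  p=sl+[0,0,q]; print(n,p,(proj("top",p)-[225,192])*8,(proj("side",p)-[225,215])*8+[0,300])
```

```text
[ 0.5314 -0.0308  0.1024] [ 0.2382 -0.2122 -0.8505] [0.7611 0.3655 0.0317] 0.14186641238305553
sleeve [ 0.5266 -0.0195  0.1127] [351.9626 194.6218] [383.229  454.3827]
top [ 0.5266 -0.0195  0.1807] [356.3558 159.8632] [386.0476 371.86  ]
low [ 0.5266 -0.0195  0.0587] [348.7782 219.8163] [381.1939 513.9682]
```

View pics/t4.png

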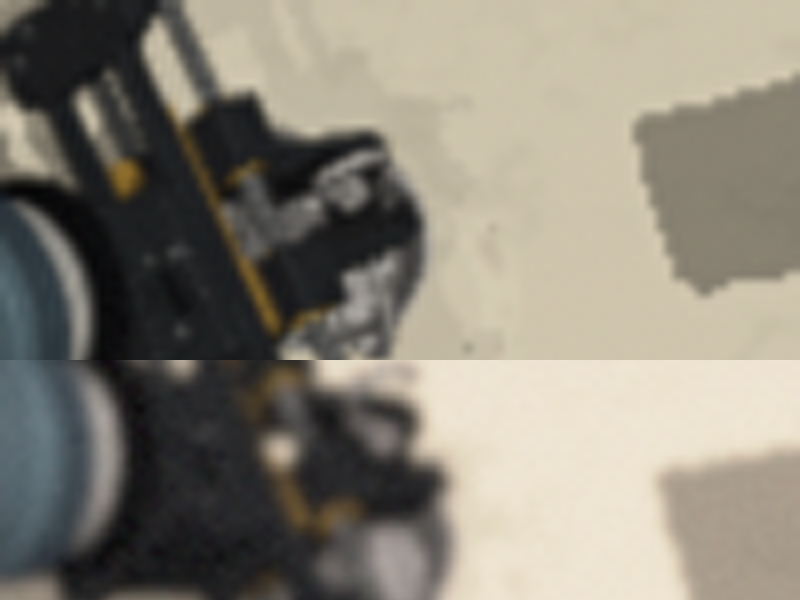

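Emit:
{"name": "drive_tool", "arguments": {
  "rows": "-0.014 0 -0.012 0 0 0;-0.028 0 -0.024 0 0 0;-0.042 0 -0.036 0 0 0;-0.056 0 -0.048 0 0 0;-0.07 0 -0.06 0 0 0;-0.084 0 -0.072 0 0 0;-0.1 0 -0.084 0 0 0;-0.115 0 -0.096 0 0 0"
}}

```text
t: 9.38
eef_pos: [0.5313, -0.0306, 0.1326]
tool_rot: [1.293, 1.961, -0.607]
wrist_force: [-0.0, 0.3, -1.7]
gripper_width: 0.141
grasp_force: 25.0
```

Emit:
{"name": "drive_tool", "arguments": {
  "rows": "-0.02 0 -0.017 0 0 0;-0.04 0 -0.034 0 0 0;-0.06 0 -0.051 0 0 0;-0.06 0 -0.051 0 0 0"
}}

```text
t: 9.88
eef_pos: [0.5316, -0.0304, 0.1485]
tool_rot: [1.293, 1.961, -0.606]
wrist_force: [-0.7, -0.6, -2.2]
gripper_width: 0.142
grasp_force: 25.0
```

Run:
```python
from h import *
f=[]
for i in range(4):
  t=snap("top"); o=get_obs(); f.append(np.r_[o["wrist_force"],o["ft_torque"]])
print(np.array(f),o["eef_pos"],o["tool_rot"])
d=lambda im,u,v: cv2.resize(im[v:v+75,u:u+100,::-1],(800,600),interpolation=cv2.INTER_CUBIC)
s=snap("side")
im=np.vstack([d(t,225,192)[0:360],d(s,225,205)[60:300]]); cv2.imwrite("pics/t5.png",im)
```

```text
[[-0.1826 -0.3239 -0.9652  0.8096  0.4238 -0.0455]
 [ 1.0537  0.4673 -2.9964  0.7712  0.4129  0.0098]
 [-0.4232  0.1521 -1.406   0.8677  0.4587 -0.0157]
 [-0.604  -0.1506 -1.0204  0.8219  0.401  -0.0384]] [ 0.5313 -0.0305  0.148 ] [ 1.2926  1.9613 -0.6075]
```

Run:
```python
from h import *
M=orient(-1.327,np.radians(50),1); xs=np.array([np.cos(-1.327),np.sin(-1.327),0])
for sl in(np.array([.51,-.05,.21]),np.array([.496,-.2255,.21])-.085*xs):
  print(sl,rows(sl+.016*M[:,2],M))
for u,v in((382,255),(454,252),(318,258)): print(onz("top",u/1.5625,v/1.5625,.107))
```

```text
[ 0.51 -0.05  0.21] (array([-0.2671, -0.1476, -0.0834,  0.0188, -0.0004,  0.017 ]), 'mm', np.float64(63.3), 'deg', np.float64(9.1))
[ 0.4755 -0.143   0.21  ] (array([-0.4979, -0.4886,  0.1932,  0.0188, -0.0004,  0.017 ]), 'mm', np.float64(144.8), 'deg', np.float64(9.1))
[0.678  0.0437 0.107 ]
[ 0.6803 -0.084   0.107 ]
[0.6754 0.1572 0.107 ]
```

Emit:
{"name": "drive_tool", "arguments": {
  "rows": "-0.02 -0.01 -0.006 0.002 0 0.002;-0.05 -0.03 -0.016 0.004 0 0.004;-0.09 -0.05 -0.028 0.007 0 0.006;-0.13 -0.075 -0.04 0.01 0 0.009;-0.18 -0.1 -0.055 0.013 0 0.012;-0.22 -0.125 -0.07 0.016 0 0.014;-0.25 -0.14 -0.079 0.018 0 0.016;-0.267 -0.148 -0.083 0.0188 0 0.017"
}}

```text
t: 11.12
eef_pos: [0.513, -0.0622, 0.2001]
tool_rot: [1.461, 1.866, -0.678]
wrist_force: [-0.7, -0.9, -1.6]
gripper_width: 0.148
grasp_force: 25.0
```

Run:
```python
from h import *
M=orient(-1.327,np.radians(50),1); xs=np.array([np.cos(-1.327),np.sin(-1.327),0])
for sl in(np.array([.496,-.2255,.21])-.085*xs,):
  print(sl,rows(sl+.016*M[:,2],M))
o=get_obs();print(o["wrist_force"],o["eef_pos"])
```

```text
[ 0.4755 -0.143   0.21  ] (array([-0.2621, -0.279 ,  0.3136, -0.0001, -0.0004, -0.0002]), 'mm', np.float64(99.0), 'deg', np.float64(0.2))
[-0.7345 -0.9466 -1.5766] [ 0.513  -0.0622  0.2001]
```

Emit:
{"name": "drive_tool", "arguments": {
  "rows": "-0.015 -0.016 0.018 0 0 0;-0.045 -0.05 0.055 0 0 0;-0.09 -0.095 0.107 0 0 0;-0.135 -0.143 0.16 0 0 0;-0.18 -0.19 0.215 0 0 0;-0.22 -0.235 0.263 0 0 0;-0.25 -0.265 0.3 0 0 0;-0.262 -0.279 0.314 0 0 0"
}}

```text
t: 12.12
eef_pos: [0.4781, -0.1556, 0.1994]
tool_rot: [1.46, 1.866, -0.679]
wrist_force: [1.0, -0.1, -1.5]
gripper_width: 0.145
grasp_force: 25.0
```

Emit:
{"name": "drive_tool", "arguments": {
  "rows": "0 0 0 0 0 0;0 0 0 0 0 0;0 0 0 0 0 0;0 0 0 0 0 0"
}}

```text
t: 12.62
eef_pos: [0.4787, -0.1545, 0.1994]
tool_rot: [1.459, 1.867, -0.678]
wrist_force: [-1.1, -0.3, -1.6]
gripper_width: 0.145
grasp_force: 25.0
```

Run:
```python
from h import *
t=snap("top");s=snap("side");o=get_obs();print(o["wrist_force"],o["eef_pos"],o["joint_positions"])
r=cv2.imread("pics/top0raw.png")[:,:,::-1]
print("pail patch then/now",r[215:230,258:272].mean((0,1)),t[215:230,258:272].mean((0,1)))
B=R.from_rotvec(o["tool_rot"]).as_matrix(); sl=o["eef_pos"]-.016*B[:,2]
d=lambda im,u,v: cv2.resize(im[v:v+100,u:u+133,::-1],(800,600),interpolation=cv2.INTER_CUBIC)
for n,q in(("sleeve",0),("top",.068),("low",-.054)):
  p=sl+[0,0,q]; print(n,p,(proj("top",p)-[280,180])*6,(proj("side",p)-[290,180])*6+[0,300])
p=np.array([.496,-.2255,.248]); print("ring",(proj("top",p)-[280,180])*6,(proj("side",p)-[290,180])*6+[0,300])
cv2.imwrite("pics/t6.png",np.vstack([d(t,280,180)[:300],d(s,290,180)[:300]]))
```

```text
[ 0.1557 -0.6904 -1.3851] [ 0.4786 -0.1547  0.1994] [-0.9472  0.5832  0.7949  2.2449  0.8455  0.6446 -0.7324]
pail patch then/now [137.219  133.7952 129.2571] [ 97.1286 101.8905  97.5095]
sleeve [ 0.4757 -0.1428  0.2097] [241.6471 294.3591] [193.4072 651.496 ]
top [ 0.4757 -0.1428  0.2777] [263.1575 270.3197] [214.1838 583.8875]
low [ 0.4757 -0.1428  0.1557] [226.1806 311.644 ] [178.5647 699.7946]
ring [456.8802 225.7131] [405.6184 573.037 ]
```

View pics/t6.png

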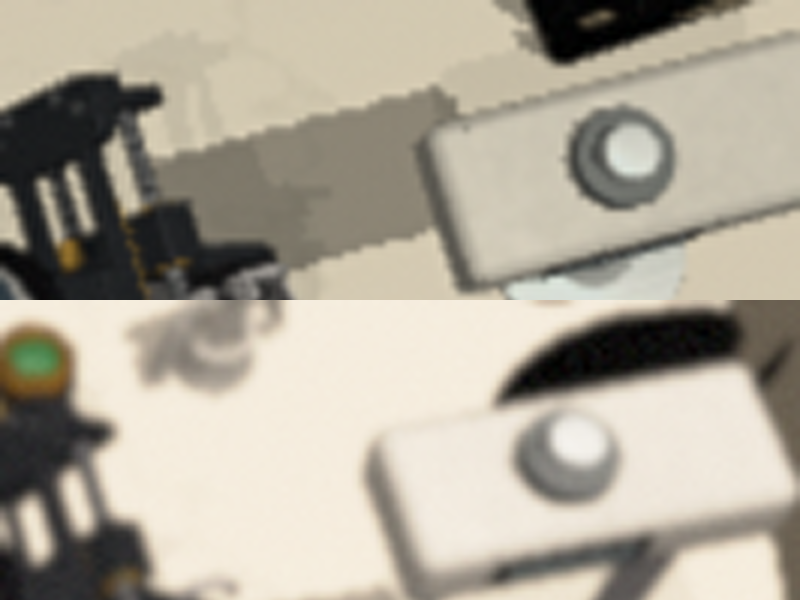

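Emit:
{"name": "drive_tool", "arguments": {
  "rows": "0.02 0 0.018 0 0 0;0.046 0 0.0386 0 0 0;0.025 0 0.064 0 0 0;-0.005 0 0.1 0 0 0;-0.04 0 0.142 0 0 0;-0.075 0 0.184 0 0 0;-0.105 0 0.22 0 0 0;-0.12 0 0.237 0 0 0"
}}

```text
t: 13.72
eef_pos: [0.4909, -0.2058, 0.1873]
tool_rot: [1.46, 1.866, -0.679]
wrist_force: [-1.0, 1.0, -1.6]
gripper_width: 0.143
grasp_force: 25.0
```

Emit:
{"name": "drive_tool", "arguments": {
  "rows": "0 0 0 0 0 0;0 0 0 0 0 0;0 0 0 0 0 0;0 0 0 0 0 0"
}}

```text
t: 14.22
eef_pos: [0.4911, -0.2047, 0.1871]
tool_rot: [1.459, 1.867, -0.678]
wrist_force: [1.0, 0.0, -0.9]
gripper_width: 0.146
grasp_force: 25.0
```

Run:
```python
from h import *
t=snap("top");s=snap("side");o=get_obs();print(o["wrist_force"],o["eef_pos"],o["joint_positions"])
B=R.from_rotvec(o["tool_rot"]).as_matrix(); sl=o["eef_pos"]-.016*B[:,2]
d=lambda im,u,v: cv2.resize(im[v:v+100,u:u+133,::-1],(800,600),interpolation=cv2.INTER_CUBIC)
for n,q in(("sleeve",0),("top",.068),("low",-.054)):
  p=sl+[0,0,q]; print(n,p,(proj("top",p)-[280,210])*6,(proj("side",p)-[290,215])*6+[0,300])
xs=np.array([np.cos(-1.327),np.sin(-1.327),0]);ys=np.array([-xs[1],xs[0],0]); e=sl-[.497,-.2265,.177]; print(e@xs,e@ys,e[2])
M=orient(-1.327,np.radians(50),1); print(rows(np.array([.497,-.2265,.1975])+.016*M[:,2],M))
cv2.imwrite("pics/t7.png",np.vstack([d(t,280,210)[:300],d(s,290,215)[:300]]))
```

```text
[-0.5452 -0.4088 -1.9594] [ 0.4911 -0.2048  0.1872] [-0.8447  0.6416  0.8278  2.2383  0.9166  0.5246 -0.7322]
sleeve [ 0.4881 -0.193   0.1975] [356.6275  85.8123] [306.9381 428.2729]
top [ 0.4881 -0.193   0.2655] [384.471   60.4392] [334.3294 360.9427]
low [ 0.4881 -0.193   0.1435] [336.5831 104.0783] [287.3385 476.4505]
-0.03468876444372537 -0.0005433351200903894 0.020472529091165287
(array([-0.1121,  0.0027,  0.1325, -0.    , -0.0004, -0.    ]), 'mm', np.float64(34.7), 'deg', np.float64(0.1))
```

View pics/t7.png

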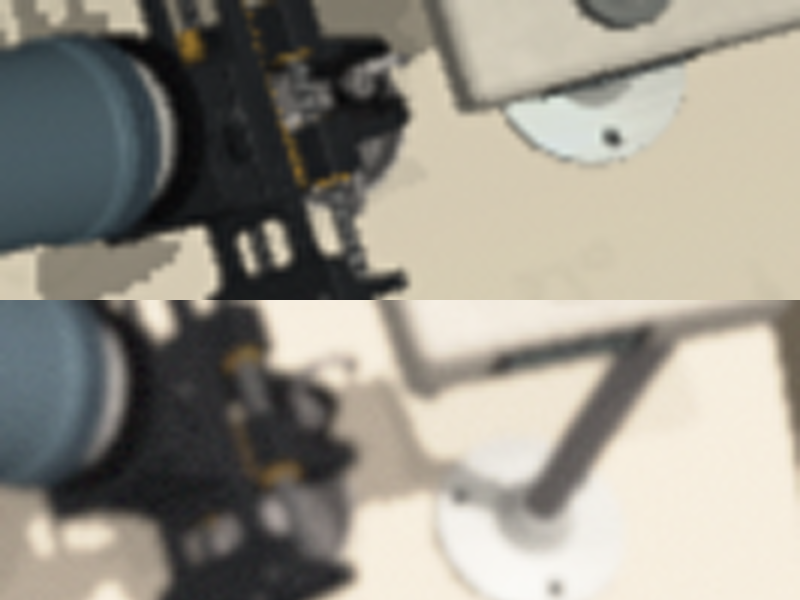

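Emit:
{"name": "drive_tool", "arguments": {
  "rows": "-0.015 0.002 0.018 0 0 0;-0.03 0.004 0.036 0 0 0;-0.045 0.006 0.054 0 0 0;-0.06 0.008 0.072 0 0 0;-0.07 0.01 0.084 0 0 0"
}}

```text
t: 14.95
eef_pos: [0.4982, -0.2262, 0.1871]
tool_rot: [1.46, 1.866, -0.679]
wrist_force: [-0.7, -0.2, -1.4]
gripper_width: 0.144
grasp_force: 25.0
```

Emit:
{"name": "drive_tool", "arguments": {
  "rows": "-0.013 0 0.015 0 0 0;-0.026 0 0.031 0 0 0;-0.04 0 0.047 0 0 0;-0.053 0 0.062 0 0 0;-0.053 0 0.062 0 0 0;-0.053 0 0.062 0 0 0;-0.053 0 0.062 0 0 0;-0.053 0 0.062 0 0 0"
}}

```text
t: 15.95
eef_pos: [0.5022, -0.2414, 0.1871]
tool_rot: [1.459, 1.867, -0.678]
wrist_force: [-0.7, 0.5, -1.4]
gripper_width: 0.143
grasp_force: 25.0
```

```bash
cat >> h.py <<'E'
def stat(k=5,org=(.497,-.2265,.177)):
    f=[]
    for i in range(k): im=camera("side"); o=get_obs(); f.append(np.r_[o["wrist_force"],o["ft_torque"]])
    B=R.from_rotvec(o["tool_rot"]).as_matrix(); sl=o["eef_pos"]-.016*B[:,2]
    xs=np.array([np.cos(-1.327),np.sin(-1.327),0]);ys=np.array([-xs[1],xs[0],0]); e=sl-np.array(org)
    print("F",np.mean(f,0),"rel",e@xs,e@ys,e[2],"t",o["t"],"w",o["gripper_width"])
E
python3 -c "
from h import *
stat()"
```

```text
F [ 0.3006 -0.3518 -2.0588  0.905   0.2714  0.009 ] rel 0.00358588029215342 0.0014030449372099455 0.02047591145394459 t 16.2 w 0.142733243670026
```

Emit:
{"name": "drive_tool", "arguments": {
  "rows": "0.0075 0 0.0065 0 0 0;0.0155 0 0.013 0 0 0;0.0235 0 0.02 0 0 0;0.032 0 0.027 0 0 0;0.04 0 0.0335 0 0 0;0.0485 0 0.041 0 0 0;0.057 0 0.048 0 0 0;0.065 0 0.0547 0 0 0"
}}

```text
t: 17.2
eef_pos: [0.5022, -0.2415, 0.17]
tool_rot: [1.46, 1.866, -0.678]
wrist_force: [-0.2, -0.8, -1.7]
gripper_width: 0.145
grasp_force: 25.0
```

```bash
python3 -c "
from h import *
stat(12)"
```

```text
F [-0.0967  0.1225 -1.5864  0.8777  0.2842  0.0081] rel 0.003617907226032141 0.0013921780250592227 0.0035153525304844613 t 17.8 w 0.14111833051221062
```

Emit:
{"name": "drive_tool", "arguments": {
  "rows": "0.0043 0 0.0036 0 0 0;0.0086 0 0.0072 0 0 0;0.013 0 0.0108 0 0 0;0.0172 0 0.0145 0 0 0;0.0215 0 0.018 0 0 0;0.0258 0 0.0217 0 0 0;0.03 0 0.0253 0 0 0;0.0345 0 0.029 0 0 0"
}}

```text
t: 18.8
eef_pos: [0.5022, -0.2416, 0.1612]
tool_rot: [1.46, 1.866, -0.679]
wrist_force: [-0.2, 0.7, -0.5]
gripper_width: 0.143
grasp_force: 25.0
```

```bash
python3 -c "
from h import *
stat(20)"
```

```text
F [-0.0788  0.0918 -0.5108  0.7571  0.2576  0.0056] rel 0.0036084372443943506 0.00135569980299207 -0.005519952082763374 t 19.8 w 0.14352409387508794
```

Emit:
{"name": "drive_tool", "arguments": {
  "rows": "0.003 0 0.0025 0 0 0;0.006 0 0.005 0 0 0;0.009 0 0.0075 0 0 0;0.0115 0 0.0097 0 0 0"
}}

```text
t: 20.3
eef_pos: [0.5022, -0.2416, 0.1581]
tool_rot: [1.46, 1.866, -0.678]
wrist_force: [0.3, 0.9, 0.6]
gripper_width: 0.148
grasp_force: 25.0
```

```bash
python3 -c "
from h import *
stat(30)"
```

```text
F [ 0.0195  0.     -0.2146  0.6969  0.2331  0.0192] rel 0.003611952494046719 0.0013429679787789785 -0.008542772794975367 t 21.8 w 0.14355542522417616
```

Emit:
{"name": "drive_tool", "arguments": {
  "rows": "0.002 0 0.0017 0 0 0;0.004 0 0.0034 0 0 0;0.0061 0 0.0051 0 0 0;0.0061 0 0.0051 0 0 0"
}}

```text
t: 22.3
eef_pos: [0.5021, -0.2416, 0.1565]
tool_rot: [1.459, 1.866, -0.679]
wrist_force: [0.2, -0.0, 0.7]
gripper_width: 0.144
grasp_force: 25.0
```

```bash
python3 -c "
from h import *
stat(20)"
```

```text
F [-0.1184  0.2003  0.0778  0.6512  0.2155  0.0071] rel 0.0036182861718639533 0.001388250011146949 -0.010103245171060232 t 23.3 w 0.1405675688952836
```

Emit:
{"name": "drive_tool", "arguments": {
  "rows": "0 0 0 0 0 0;0 0 0 0 0 0;0 0 0 0 0 0",
  "newtons": 3
}}

```text
t: 23.68
eef_pos: [0.5022, -0.2415, 0.1566]
tool_rot: [1.46, 1.866, -0.678]
wrist_force: [0.9, -0.0, 0.4]
gripper_width: 0.148
grasp_force: 3.0
```

Emit:
{"name": "drive_tool", "arguments": {
  "rows": "0 0 0 0 0 0;0 0 0 0 0 0;0 0 0 0 0 0;0 0 0 0 0 0",
  "claw": 36
}}

```text
t: 24.18
eef_pos: [0.5021, -0.2415, 0.1565]
tool_rot: [1.46, 1.866, -0.679]
wrist_force: [0.6, 0.5, -0.2]
gripper_width: 0.408
grasp_force: 0.0
```

```bash
python3 -c "
from h import *
stat(12)"
```

```text
F [-0.0474 -0.1273  0.0684  0.6532  0.227   0.0017] rel 0.003580222854440147 0.0013835093848087337 -0.010138687106138744 t 24.775 w 0.41167263302505913
```

Emit:
{"name": "drive_tool", "arguments": {
  "rows": "0 0 -0.05 0 0 0;0 0 -0.12 0 0 0;0 0 -0.2 0 0 0;0 0 -0.3 0 0 0;0 0 -0.4 0 0 0;0 0 -0.5 0 0 0;0 0 -0.6 0 0 0;0 0 -0.7 0 0 0"
}}

```text
t: 25.78
eef_pos: [0.4758, -0.1368, 0.2474]
tool_rot: [1.46, 1.867, -0.678]
wrist_force: [-0.1, -0.0, -0.6]
gripper_width: 0.409
grasp_force: 0.0
```

Run:
```python
from h import *
stat(1)
o=get_obs();print(o["eef_pos"],o["joint_positions"])
t=snap("top");s=snap("side")
d=lambda im,u,v: cv2.resize(im[v:v+100,u:u+133,::-1],(800,600),interpolation=cv2.INTER_CUBIC)
cv2.imwrite("pics/t8.png",np.vstack([d(t,310,190)[:300],d(s,310,205)[:300]]))
# press pose options: finger direction down, tool y along scale y or x
tare=np.array([.5081,-.2703,.346])
for s_ in(1,-1):
  for yaw in(-1.327,-1.327+np.pi/2):
    M=orient(yaw,0,s_); print(s_,round(yaw,2),rows(tare+[0,0,.07],M))
```

```text
F [1.4809 1.2832 0.4872 0.6949 0.1514 0.1033] rel -0.10581413736761017 0.002307764934928006 0.081446668102164 t 25.825 w 0.4127898062564655
[ 0.4767 -0.1351  0.2481] [-1.0155  0.4509  0.8093  2.2176  0.8149  0.7971 -0.6533]
1 -1.33 (array([-1.0884, -0.0085, -0.0219,  0.0003,  0.1383,  0.0001]), 'mm', np.float64(217.7), 'deg', np.float64(49.8))
1 0.24 (array([-1.0884, -0.0085, -0.0219, -0.1077,  0.1082, -0.2326]), 'mm', np.float64(217.7), 'deg', np.float64(100.2))
-1 -1.33 (array([-1.0884, -0.0085, -0.0219, -0.2104,  0.0004, -0.4535]), 'mm', np.float64(217.7), 'deg', np.float64(180.0))
-1 0.24 (array([-1.0884, -0.0085, -0.0219,  0.1082,  0.1078,  0.2328]), 'mm', np.float64(217.7), 'deg', np.float64(100.2))
```

View pics/t8.png

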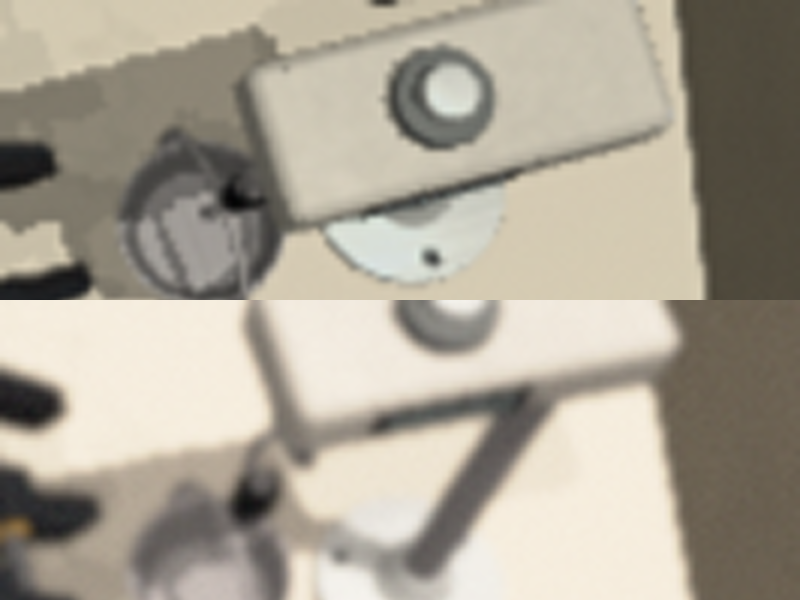

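Emit:
{"name": "drive_tool", "arguments": {
  "rows": "-0.22 0 -0.184 0 0 0;-0.44 0 -0.37 0 0 0;-0.66 0 -0.553 0 0 0;-0.66 0 -0.553 -0.03 0.03 -0.064;-0.66 0 -0.553 -0.04 0.04 -0.086;-0.66 0 -0.553 -0.05 0.05 -0.108;-0.66 0 -0.553 -0.06 0.06 -0.13;-0.66 0 -0.553 -0.07 0.07 -0.151",
  "claw": 0,
  "newtons": 20
}}

```text
t: 26.92
eef_pos: [0.4758, -0.139, 0.4183]
tool_rot: [0.607, 2.708, -0.379]
wrist_force: [-0.0, -0.3, 0.9]
gripper_width: 0.002
grasp_force: 0.0
```

Run:
```python
from h import *
o=get_obs();print(o["joint_positions"],o["wrist_force"])
tare=np.array([.5081,-.2703,.346]); M=orient(-1.327+np.pi/2,0,1)
print(rows([.477,-.15,.415],M),rows(tare+[0,0,.06],M))
```

```text
[-1.2603 -0.3184  1.0102  1.9945  0.7145  1.2092  0.6563] [-0.016  -0.3143  0.9427]
(array([-0.0186, -0.0422,  0.0343, -0.05  ,  0.0497, -0.1073]), 'mm', np.float64(11.5), 'deg', np.float64(46.2)) (array([-0.3517, -0.4889,  0.3129, -0.05  ,  0.0497, -0.1073]), 'mm', np.float64(135.7), 'deg', np.float64(46.2))
```

Emit:
{"name": "drive_tool", "arguments": {
  "rows": "-0.019 -0.042 0.034 -0.015 0.015 -0.032;-0.1 -0.14 0.1 -0.025 0.025 -0.053;-0.15 -0.21 0.14 -0.035 0.035 -0.075;-0.2 -0.29 0.19 -0.045 0.045 -0.096;-0.27 -0.37 0.24 -0.05 0.05 -0.107;-0.31 -0.43 0.28 -0.05 0.05 -0.107;-0.35 -0.49 0.313 -0.05 0.05 -0.107;-0.35 -0.49 0.313 -0.05 0.05 -0.107"
}}

```text
t: 27.92
eef_pos: [0.4101, -0.2157, 0.4361]
tool_rot: [-0.365, 3.076, -0.049]
wrist_force: [-1.1, 1.0, 0.6]
gripper_width: 0.004
grasp_force: 0.0
```

Run:
```python
from h import *
o=get_obs();print(o["joint_positions"],o["wrist_force"])
tare=np.array([.5081,-.2703,.346]); M=orient(-1.327+np.pi/2,0,1)
print(rows(tare+[0,0,.06],M),rows(tare+[0,0,.006],M))
```

```text
[-1.1782 -0.3728  1.2591  1.8041  0.3817  1.4161  1.8234] [-1.1077  1.0119  0.5617]
(array([-0.4058, -0.3738,  0.1808, -0.0058,  0.0063, -0.0012]), 'mm', np.float64(116.1), 'deg', np.float64(3.1)) (array([-0.395 , -0.3639,  0.4504, -0.0058,  0.0063, -0.0012]), 'mm', np.float64(140.2), 'deg', np.float64(3.1))
```

Emit:
{"name": "drive_tool", "arguments": {
  "rows": "-0.1 -0.09 0.05 0 0 0;-0.2 -0.18 0.09 0 0 0;-0.3 -0.28 0.13 0 0 0;-0.4 -0.37 0.18 0 0 0"
}}

```text
t: 28.42
eef_pos: [0.4229, -0.2242, 0.4331]
tool_rot: [-0.362, 3.033, -0.092]
wrist_force: [0.5, 0.2, -0.2]
gripper_width: 0.003
grasp_force: 0.0
```

Run:
```python
from h import *
o=get_obs();print(o["joint_positions"],o["wrist_force"])
tare=np.array([.5081,-.2703,.346]); M=orient(-1.327+np.pi/2,0,1)
print(rows(tare+[0,0,.06],M),rows(tare+[0,0,.006],M))
```

```text
[-1.1713 -0.3729  1.2586  1.8146  0.405   1.3611  1.8232] [ 0.4646  0.1536 -0.2291]
(array([-0.347 , -0.3128,  0.1856, -0.0112,  0.0124, -0.001 ]), 'mm', np.float64(100.5), 'deg', np.float64(6.0)) (array([-0.326 , -0.294 ,  0.4541, -0.0112,  0.0124, -0.001 ]), 'mm', np.float64(126.3), 'deg', np.float64(6.0))
```

```bash
cat > fk.py <<'E'
import numpy as np
from scipy.spatial.transform import Rotation as R
D=[([-1.3582,.5371,-.0044,1.5388,.0026,1.0673,-.0712],[.1787,.6244,.2379],[-.4364,-3.111,.0025]),
([-1.5041,.8863,.4176,1.2099,.2226,1.784,-.8718],[.329,.4904,.2675],[1.428,1.881,-.669]),
([-1.2652,.9348,.4566,1.5267,.3294,1.3027,-.7911],[.4911,.3095,.1341],[1.435,1.88,-.668]),
([-1.2123,.9851,.4623,1.6488,.3594,1.1122,-.8216],[.5057,.2416,.0726],[1.4327,1.8821,-.6646]),
([-1.132,.6979,.6217,2.1207,.7106,.7594,-.7925],[.5051,.0208,.1542],[1.293,1.96,-.611]),
([-.9472,.5832,.7949,2.2449,.8455,.6446,-.7324],[.4786,-.1547,.1994],[1.459,1.867,-.678]),
([-.8447,.6416,.8278,2.2383,.9166,.5246,-.7322],[.4911,-.2048,.1872],[1.459,1.867,-.678]),
([-1.2603,-.3184,1.0102,1.9945,.7145,1.2092,.6563],[.4758,-.139,.4183],[.607,2.708,-.379]),
([-1.1713,-.3729,1.2586,1.8146,.405,1.3611,1.8232],[.4229,-.2242,.4331],[-.362,3.033,-.092])]
def fk(q,p,s):
    M=np.eye(4)
    def A(ax,a,t=(0,0,0)):
        nonlocal M
        T=np.eye(4);T[:3,:3]=R.from_euler(ax,a).as_matrix();T[:3,3]=np.array(t); M=M@T
    th,o7,d1,a1,d3,a3,d5,a5,d7=p
    A('z',s[0]*q[0]+th,(0,0,0)); A('y',q[1],(0,0,d1)); A('z',s[1]*q[2]); A('y',q[3],(a1,0,d3))
    A('z',s[2]*q[4],(a3,0,0)); A('y',q[5],(0,0,d5)); A('z',s[3]*q[6]+o7,(a5,0,0)); A('z',0,(0,0,d7)); return M
def err(p,s):
    e=[]
    for q,x,r in D:
        M=fk(q,p,s); e+=list((M[:3,3]-x)*5)+list(R.from_matrix(M[:3,:3].T@R.from_rotvec(r).as_matrix()).as_rotvec())
    return np.array(e)
E
python3 - <<'E'
from fk import *
import itertools
from scipy.optimize import least_squares
res=[]
for s in itertools.product([1,-1],repeat=4):
  for th in(0,-2,2):
   for o in(0,1.5,3,-1.5):
    r=least_squares(err,[th,o,.3,0,.35,0,.35,0,.25],args=(s,),max_nfev=60); res.append((r.cost,s,np.round(r.x,4)))
res.sort(key=lambda a:a[0])
for r in res[:3]: print(r)
np.save("fit.npy",np.r_[res[0][1],res[0][2]])
E
```

```text
(np.float64(0.027356070057975194), (-1, -1, -1, -1), array([-4.0200e-02,  1.5405e+00,  3.7510e-01, -8.0000e-04,  5.1610e-01,
       -7.3000e-03,  4.5060e-01, -1.3800e-02,  3.6730e-01]))
(np.float64(0.02735607005797532), (-1, -1, -1, -1), array([-4.0200e-02,  1.5405e+00,  3.7510e-01, -8.0000e-04,  5.1610e-01,
       -7.3000e-03,  4.5060e-01, -1.3800e-02,  3.6730e-01]))
(np.float64(0.02735607005797634), (-1, -1, -1, -1), array([-4.0200e-02,  1.5405e+00,  3.7510e-01, -8.0000e-04,  5.1610e-01,
       -7.3000e-03,  4.5060e-01, -1.3800e-02,  3.6730e-01]))
```

Run:
```python
from fk import *
import fk as F
from scipy.optimize import least_squares
f=np.load("fit.npy"); s=f[:4]; p0=np.r_[f[4:],[0]*5]
src='''
def fk(q,p,s):
    M=np.eye(4)
    def A(ax,a,t=(0,0,0)):
        nonlocal M
        T=np.eye(4);T[:3,:3]=R.from_euler(ax,a).as_matrix();T[:3,3]=t; M=M@T
    th,o7,d1,a1,d3,a3,d5,a5,d7,b1,b2,b3,b4,b5=p
    A('z',s[0]*q[0]+th); A('y',q[1],(0,b1,d1)); A('z',s[1]*q[2],(0,b2,0)); A('y',q[3],(a1,b3,d3))
    A('z',s[2]*q[4],(a3,b4,0)); A('y',q[5],(0,b5,d5)); A('z',s[3]*q[6]+o7,(a5,0,0)); A('z',0,(0,0,d7)); return M
'''
open("fk.py","a").write(src); exec(src,F.__dict__)
r=least_squares(F.err,p0,args=(s,)); print(r.cost,np.round(r.x,4)); np.save("fit2.npy",np.r_[s,r.x]); print(np.round(np.abs(r.fun.reshape(-1,6)).max(0),4))
p=r.x
lo=np.array([-2.7,-.37,-1.27,.24,-1.31,.19,-2.76]);hi=np.array([2.7,2.16,1.26,2.4,4.45,1.91,2.76])
from h import orient
q0=np.array(D[-1][0]); qt=np.array([-1.0155,.4509,.8093,2.2176,.8149,.7971,-.6533])
x=np.array([.508,-.270,.41])
out=[]
for tilt in(0,.3,.6,.87,1.0):
  for yaw in np.arange(-2.4,3.9,.5):
    M=orient(yaw,tilt,1)
    for qs in(q0,qt):
      qs=np.clip(qs,lo+.08,hi-.08)
      g=lambda q:np.r_[(F.fk(q,p,s)[:3,3]-x)*20,R.from_matrix(F.fk(q,p,s)[:3,:3].T@M).as_rotvec()*5,.02*(q-qs)]
      k=least_squares(g,qs,bounds=(lo+.05,hi-.05),max_nfev=60)
      e=np.linalg.norm(k.fun[:6])
      if e<.1: out.append((np.abs(k.x-qs).max(),tilt,round(yaw,2),np.round(k.x,2)))
out.sort(key=lambda a:a[0])
for o in out[:12]: print(*o)
```

```text
6.970297799532658e-07 [ 1.0000e-04  1.5708e+00  3.4860e-01 -2.0000e-04  5.0460e-01  1.0000e-04
  4.4620e-01 -1.0000e-04  3.2830e-01 -1.2200e-02 -1.2200e-02 -4.2590e-01
  4.0580e-01 -4.0000e-04]
[0.0002 0.0002 0.0004 0.0003 0.0003 0.0003]
0.26344319822781537 1.0 -1.4 [-0.92  0.27  0.98  2.04  0.96  0.98 -0.39]
0.41633776421544566 0.87 -1.4 [-0.86  0.21  0.94  1.98  0.84  0.99 -0.24]
0.5170098932345988 1.0 -1.9 [-0.68  0.56  0.89  1.7   0.58  1.31 -0.38]
0.5373506327225859 0.87 -1.9 [-0.64  0.49  0.87  1.68  0.51  1.3  -0.32]
0.5815607598589068 0.6 -1.9 [-0.52  0.39  0.83  1.64  0.33  1.29 -0.16]
0.5994568921889436 0.87 -0.9 [-0.82 -0.15  0.84  2.2   1.21  0.78 -0.08]
0.6189754216262109 0.3 -0.4 [-0.63  0.15  1.19  1.81 -0.21  0.99  1.8 ]
0.6349690260908085 1.0 -0.9 [-0.82 -0.13  0.81  2.28  1.45  0.8  -0.35]
0.6571946309072196 0.3 -0.9 [-0.71  0.2   1.21  1.79 -0.07  1.01  1.17]
0.7086665808059034 0.6 -0.4 [-0.81 -0.26  1.07  2.05  0.47  0.65  1.19]
0.7391981222086167 0.3 -1.9 [-0.35  0.32  0.78  1.59  0.08  1.3   0.05]
0.7680005091329996 0.6 -1.4 [-0.68  0.17  0.89  1.86  0.51  1.02  0.11]
```

```bash
cat > sim.py <<'E'
import numpy as np, fk as F
from scipy.spatial.transform import Rotation as R
f=np.load("fit2.npy"); s=f[:4]; p=f[4:]
lo=np.array([-2.7,-.37,-1.27,.24,-1.31,.19,-2.76]);hi=np.array([2.7,2.16,1.26,2.4,4.45,1.91,2.76])
def e6(M,x,O): return np.r_[x-M[:3,3],R.from_matrix(O@M[:3,:3].T).as_rotvec()]
def go(q,x,O,n=60):
    q=np.array(q,float)
    for i in range(n):
        M=F.fk(q,p,s); e=e6(M,x,O); c=min(1,.01/max(np.linalg.norm(e[:3]),1e-9),.03/max(np.linalg.norm(e[3:]),1e-9)); 
        J=np.zeros((6,7))
        for j in range(7):
            d=np.zeros(7);d[j]=1e-5; N=F.fk(q+d,p,s); J[:,j]=np.r_[N[:3,3]-M[:3,3],R.from_matrix(N[:3,:3]@M[:3,:3].T).as_rotvec()]/1e-5
        dq=J.T@np.linalg.solve(J@J.T+1e-4*np.eye(6),c*e); q=np.clip(q+dq,lo,hi)
    return q,np.linalg.norm(e[:3])*1e3,np.degrees(np.linalg.norm(e[3:]))
E
python3 - <<'E'
from sim import *
from h import *
qt=np.array([-1.0155,.4509,.8093,2.2176,.8149,.7971,-.6533])
print("hist",go(qt,np.array([.4758,-.139,.4183]),R.from_rotvec([.607,2.708,-.379]).as_matrix()))
q=get_obs()["joint_positions"]
for yaw,tilt in((-1.15,.87),(-1.0,.87),(-1.3,.87)):
  M=orient(yaw,tilt,1); a=np.array([.47,-.14,.42])
  q1=go(q,a,M); q2=go(q1[0],np.array([.508,-.27,.40]),M); q3=go(q2[0],np.array([.508,-.27,.342]),M)
  print(yaw,q1,q2,q3,sep="\n"); print(rows(a,M))
E
```

```text
hist (array([-1.0481, -0.2188,  0.8849,  1.9913,  0.6061,  1.129 ,  0.7524]), np.float64(1.2719202621569003e-13), np.float64(4.42242079077609e-15))
-1.15
(array([-0.6744, -0.0414,  0.3121,  2.1285,  0.969 ,  1.2098, -0.3836]), np.float64(2.0014830212433604e-13), np.float64(1.2659765623739785e-14))
(array([-0.4904,  0.0434,  0.5027,  2.1054,  1.0609,  0.8937, -0.2332]), np.float64(1.2412670766236365e-13), np.float64(6.823435758688891e-15))
(array([-0.4766,  0.1403,  0.5142,  2.1764,  1.1427,  0.7816, -0.3928]), np.float64(2.077037090527612e-13), np.float64(1.341548244897144e-14))
(array([-0.3227,  0.3586,  0.0662,  0.0941, -0.0972,  0.2042]), 'mm', np.float64(97.4), 'deg', np.float64(88.2))
-1.0
(array([-0.6199, -0.1187,  0.2581,  2.1952,  1.0247,  1.1145, -0.301 ]), np.float64(2.1677797545656836e-13), np.float64(1.0714084295380543e-14))
(array([-0.4474, -0.0276,  0.4842,  2.1667,  1.1304,  0.7795, -0.1535]), np.float64(1.1102230246251565e-13), np.float64(2.0311072069107147e-14))
(array([-0.4318,  0.0741,  0.4986,  2.2409,  1.2608,  0.6702, -0.3548]), np.float64(3.7238012298709096e-13), np.float64(1.2775328485286694e-14))
(array([-0.3227,  0.3586,  0.0662,  0.0828, -0.1024,  0.1829]), 'mm', np.float64(97.4), 'deg', np.float64(81.1))
-1.3
(array([-0.7215,  0.0372,  0.3802,  2.0561,  0.9019,  1.2885, -0.4467]), np.float64(1.0791886062320423e-10), np.float64(2.9402930218319317e-12))
(array([-0.5268,  0.1208,  0.5373,  2.0342,  0.977 ,  0.9919, -0.291 ]), np.float64(2.288783399261119e-13), np.float64(2.0378085597373252e-14))
(array([-0.5122,  0.2129,  0.5436,  2.1021,  1.0234,  0.8782, -0.4192]), np.float64(2.077037090527612e-13), np.float64(8.343928008874618e-15))
(array([-0.3227,  0.3586,  0.0662,  0.1055, -0.0914,  0.2253]), 'mm', np.float64(97.4), 'deg', np.float64(95.4))
```

Emit:
{"name": "drive_tool", "arguments": {
  "rows": "-0.04 0.045 0.008 0.012 -0.012 0.026;-0.08 0.09 0.016 0.024 -0.024 0.051;-0.12 0.135 0.025 0.035 -0.036 0.077;-0.16 0.18 0.033 0.047 -0.049 0.102;-0.2 0.225 0.041 0.059 -0.061 0.128;-0.24 0.27 0.05 0.071 -0.073 0.153;-0.28 0.315 0.058 0.083 -0.085 0.179;-0.32 0.36 0.066 0.094 -0.097 0.204"
}}

```text
t: 29.42
eef_pos: [0.4694, -0.1394, 0.42]
tool_rot: [1.189, 2.071, -0.57]
wrist_force: [0.1, 0.4, -0.1]
gripper_width: 0.002
grasp_force: 0.0
```

Run:
```python
from sim import *
from h import *
o=get_obs();q=o["joint_positions"];print(q,o["wrist_force"])
M=orient(-1.15,.87,1); b=np.array([.508,-.27,.40])
print(rows(np.array([.47,-.14,.42]),M),rows(b,M),go(q,b,M))
```

```text
[-0.6102 -0.0761  0.2686  2.1314  0.9409  1.1642 -0.2458] [ 0.0797  0.4099 -0.1424]
(array([-0.0027,  0.0014,  0.0029,  0.0065, -0.0069,  0.0143]), 'mm', np.float64(0.8), 'deg', np.float64(6.2)) (array([-0.3726, -0.1465,  0.5595,  0.0065, -0.0069,  0.0143]), 'mm', np.float64(137.6), 'deg', np.float64(6.2)) (array([-0.4413,  0.0444,  0.4512,  2.1032,  1.0619,  0.8963, -0.2348]), np.float64(2.7194799110210365e-13), np.float64(1.0441645342526218e-14))
```

Emit:
{"name": "drive_tool", "arguments": {
  "rows": "-0.05 -0.02 0.075 0.002 -0.002 0.004;-0.11 -0.044 0.165 0.004 -0.004 0.008;-0.17 -0.067 0.255 0.0065 -0.007 0.0143;-0.23 -0.09 0.345 0.0065 -0.007 0.0143;-0.29 -0.115 0.435 0.0065 -0.007 0.0143;-0.34 -0.135 0.51 0.0065 -0.007 0.0143;-0.373 -0.147 0.56 0.0065 -0.007 0.0143;-0.373 -0.147 0.56 0.0065 -0.007 0.0143"
}}

```text
t: 30.42
eef_pos: [0.5075, -0.2721, 0.3998]
tool_rot: [1.274, 1.972, -0.595]
wrist_force: [0.2, -0.3, 0.4]
gripper_width: 0.004
grasp_force: 0.0
```

Run:
```python
from sim import *
from h import *
o=get_obs();q=o["joint_positions"];print(q,o["wrist_force"])
M=orient(-1.15,.87,1)
for z in(.352,.338): print(z,rows(np.array([.508,-.270,z]),M),go(q,[.508,-.27,z],M)[0])
# is hook/pail still: sleeve dark blob in two top frames
for i in range(3):
    t=snap("top")[205:240,335:362].astype(int); m=(t.sum(2)<150); print(m.sum(),np.argwhere(m).mean(0))
```

```text
[-0.4367  0.0446  0.4525  2.1023  1.06    0.8931 -0.2256] [ 0.2138 -0.2543  0.3832]
0.352 (array([ 0.188 ,  0.0073,  0.1477, -0.0002, -0.0003,  0.0006]), 'mm', np.float64(47.8), 'deg', np.float64(0.2)) [-0.4305  0.1205  0.4588  2.163   1.131   0.8082 -0.3667]
0.338 (array([ 0.2414,  0.0076,  0.1929, -0.0002, -0.0003,  0.0006]), 'mm', np.float64(61.8), 'deg', np.float64(0.2)) [-0.428   0.1457  0.4615  2.1786  1.1548  0.7828 -0.4094]
63 [17.8889 23.8889]
76 [17.     23.6974]
85 [16.6941 23.9176]
```

Run:
```python
from h import *
M=orient(-1.15,.87,1)
for z in(.357,): print(z,rows(np.array([.510,-.2745,z]),M), M.T@[0,0,-.001/.2])
```

```text
0.357 (array([ 0.1476, -0.0007,  0.1561,  0.0002, -0.0003,  0.0009]), 'mm', np.float64(43.0), 'deg', np.float64(0.4)) [0.0038 0.     0.0032]
```

Approach, then step down 8 mm gradually.

Emit:
{"name": "drive_tool", "arguments": {
  "rows": "0.04 0 0.042 0 0 0;0.08 0 0.084 0 0 0;0.115 0 0.122 0 0 0;0.14 0 0.147 0 0 0;0.148 0 0.156 0 0 0;0.148 0 0.156 0 0 0"
}}

```text
t: 31.32
eef_pos: [0.5101, -0.2749, 0.3569]
tool_rot: [1.271, 1.973, -0.594]
wrist_force: [-0.0, -0.1, 0.3]
gripper_width: 0.003
grasp_force: 0.0
```

Emit:
{"name": "drive_tool", "arguments": {
  "rows": "0.0076 0 0.0064 0 0 0;0.0152 0 0.0128 0 0 0;0.0152 0 0.0128 0 0 0"
}}

```text
t: 31.7
eef_pos: [0.5103, -0.2748, 0.3532]
tool_rot: [1.27, 1.973, -0.593]
wrist_force: [-0.7, 0.3, 2.4]
gripper_width: 0.003
grasp_force: 0.8
```

Emit:
{"name": "drive_tool", "arguments": {
  "rows": "0.0076 0 0.0064 0 0 0;0.0152 0 0.0128 0 0 0;0.0152 0 0.0128 0 0 0"
}}

```text
t: 32.08
eef_pos: [0.5103, -0.2748, 0.3492]
tool_rot: [1.27, 1.973, -0.593]
wrist_force: [-0.9, 0.4, 3.7]
gripper_width: 0.004
grasp_force: 1.9
```

Emit:
{"name": "drive_tool", "arguments": {
  "rows": "0.0038 0 0.0032 0 0 0;0.0076 0 0.0064 0 0 0;0.0076 0 0.0064 0 0 0"
}}

```text
t: 32.45
eef_pos: [0.5103, -0.2748, 0.3473]
tool_rot: [1.27, 1.973, -0.593]
wrist_force: [-0.7, 0.8, 6.0]
gripper_width: 0.002
grasp_force: 2.7
```

Emit:
{"name": "drive_tool", "arguments": {
  "rows": "0.0038 0 0.0032 0 0 0;0.0057 0 0.0048 0 0 0;0.0057 0 0.0048 0 0 0"
}}

```text
t: 32.83
eef_pos: [0.5105, -0.275, 0.3468]
tool_rot: [1.27, 1.971, -0.594]
wrist_force: [-4.1, 3.4, 12.6]
gripper_width: 0.006
grasp_force: 6.5
```

Emit:
{"name": "drive_tool", "arguments": {
  "rows": "0.0019 0 0.0016 0 0 0;0.0038 0 0.0032 0 0 0;0.0038 0 0.0032 0 0 0"
}}

```text
t: 33.2
eef_pos: [0.5106, -0.2751, 0.3465]
tool_rot: [1.27, 1.97, -0.594]
wrist_force: [-8.6, 7.3, 19.0]
gripper_width: -0.0
grasp_force: 9.6
```

Emit:
{"name": "drive_tool", "arguments": {
  "rows": "-0.015 0 -0.013 0 0 0;-0.03 0 -0.026 0 0 0;-0.06 0 -0.05 0 0 0;-0.1 0 -0.085 0 0 0;-0.15 0 -0.125 0 0 0;-0.2 0 -0.17 0 0 0;-0.25 0 -0.21 0 0 0;-0.25 0 -0.21 0 0 0"
}}

```text
t: 34.2
eef_pos: [0.5108, -0.2749, 0.411]
tool_rot: [1.271, 1.972, -0.591]
wrist_force: [0.2, -0.9, 0.6]
gripper_width: 0.009
grasp_force: 0.0
```

Emit:
{"name": "drive_tool", "arguments": {
  "rows": "0 0 -0.1 0 0 0;0 0 -0.2 0 0 0;0 0 -0.3 0 0 0;0 0 -0.4 0 0 0;0 0 -0.5 0 0 0;0 0 -0.5 0 0 0;0 0 -0.5 0 0 0;0 0 -0.5 0 0 0"
}}

```text
t: 35.2
eef_pos: [0.4788, -0.2059, 0.4737]
tool_rot: [1.272, 1.974, -0.595]
wrist_force: [-0.6, -0.9, -0.2]
gripper_width: 0.008
grasp_force: 0.0
```

Run:
```python
from h import *
o=get_obs();print(o["joint_positions"],o["eef_pos"],o["wrist_force"])
for i in range(4):
    im=snap("top"); t=im[205:240,335:362].astype(int); m=(t.sum(2)<150); print(m.sum(),np.argwhere(m).mean(0))
    b=im[190:220,370:400].astype(int).sum(2); w=np.argwhere(b>640); print("button",len(w),w.mean(0)+[190,370])
a=cv2.imread("pics/top0raw.png")[190:220,370:400].astype(int).sum(2); w=np.argwhere(a>640); print(len(w),w.mean(0)+[190,370])
```

```text
[-0.5401 -0.1041  0.3355  2.0458  0.9774  1.1826 -0.1686] [ 0.4788 -0.2059  0.4737] [-0.5531 -0.8831 -0.1575]
829 [17.3824 12.0844]
button 32 [205.6562 384.5938]
823 [17.4022 12.0462]
button 32 [205.6562 384.5938]
827 [17.4148 12.0544]
button 32 [205.6562 384.5938]
829 [17.3667 12.0748]
button 31 [205.7419 384.6452]
0 [nan nan]<stdin>:6: RuntimeWarning: Mean of empty slice.
  ret = um.true_divide(
```

Run:
```python
from h import *
ims=[snap("side")[205:270,320:365].astype(int) for i in range(16)]
for a in ims[1:]: d=np.abs(a-ims[0]).sum(2); print((d>60).sum(),d.max(),end="; ")
m=np.argwhere(ims[0].sum(2)<150); print(len(m))
cv2.imwrite("pics/last.png",ims[0].astype(np.uint8))
```

```text
0 31; 0 51; 0 53; 0 53; 0 56; 0 56; 0 51; 0 54; 0 53; 0 52; 0 52; 0 58; 0 55; 0 56; 0 57; 366
```

```bash
python3 -c "
from plant import *
print(job_done())"
```

```text
the job is handed in; nothing more can be done
None
```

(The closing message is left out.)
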